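# Slide a battery pack into its charging dock and switch the charger on

## Task

Dock the battery pack: push the tall black pack, low down near its base so that it slides upright and does not tip, into the charging dock until it is fully home and both spring catches have snapped in behind it. Then switch the charger on by pressing down the raised half of the rocker on top of its housing. Only push and press with the fingertips: lift nothing, and leave the other things on the bench where they are.

Things in the scene. Friction and masses are not known exactly. Their poses are not given: they have to be found in the camera images.
- pack: Battery pack, tall black block with grey lid, mm: 151 long (its y), 65 deep (its x), 94 tall; 0.75 to 1 kg; loose on the bench on 3 mm rubber feet (friction about 0.7): it slides at 5 to 8 N and tips if pushed above about 40 mm height. Origin: centre of its underside, z up. +x faces the dock (brass strips); the face at x = -32.5 (paper label) is the one to push on.
- pack_heel (a point): Point low on the pack's label face: middle of its length, 25 mm above the bench (x = -32.5 mm of the pack). Axes as the pack's. The pack starts a few cm outside the dock's mouth, turned up to 0.2 rad and shifted up to 15 mm from the dock's axis. Pushed at a single point it swings round; two spread fingertips keep it square.
- charger_dock: Charging dock, fixed. Origin: on the bench where the docked pack's centre belongs. +x: insertion direction (roughly the robot's right), +y the far side. mm: straight guides, inner faces y = +-78, 20 high, from x = -32 to 48; grey charger housing x 46 to 96, y +-75, top 54 high, with end stops that stop the pack at x = +2 (its centre). No floor: the pack slides on the bench.
- dock_mouth (a point): Middle of the dock's mouth, on the bench, at x = -85 mm of the dock; axes as the dock's. Flared cheeks, 20 mm high, lined like the guides with slippery white nylon, narrow from y = +-100 mm here to +-78 mm at the guides (x = -32). Catch pivot blocks at the cheeks' ends reach y = +-117 mm and 48 mm height.
- catch_far (a joint): Sprung steel catch at the far cheek, hinged at x = -80, y = 95 mm of the dock, 25 to 43 mm high; its free tip (x = -35.5, y = 71.5) stands in the pack's way. rad: 0 = sprung in. The pack pushes it out to about 0.15 in passing (a few N) and it snaps back to 0 behind the label face when the pack's centre passes about x = -1 mm.
- catch_near (a joint): The same catch, mirrored at the near cheek (y negative). rad: 0 = sprung in, grows outwards.
- contacts (a joint): Sprung contact carriage before the housing: black bar with two brass pads, 88 mm wide, 33 mm high. m: 0 = fully out; met when the pack's centre reaches x = -8 mm of the dock, pressed in 6 to 10 mm when the pack is home; pushes back with 2 N at first touch, 5 N at home.
- rocker (a joint): Rocker switch on top of the charger housing: grey cap 48 mm long along the dock's y, 26 wide; pivot at x = 71, y = 0, 61 mm high (dock). rad: 0 = off, the half towards the dock's +y raised by 5 mm; 0.44 = on, that half fully down. Stays where it is left; pressing the raised half takes 1.5 to 4 N.
- rocker_press (a point): Point on top of the rocker's raised half, 16 mm from the pivot towards the dock's +y, about 69 mm above the bench when off and 62 when on. Moves with the rocker; its z is square to the cap.
- heat_sink: Bystander, to be left alone: small finned aluminium heat sink, 28 x 36 x 18, beside the charger housing on its far side; mm, origin at its underside.
- driver_red: Bystander, to be left alone: precision screwdriver, 14 x 150 x 14, beside the dock on its far side; mm, origin at its underside.
- solvent_bottle: Bystander, to be left alone: white dispensing bottle, diameter 50, height 100, upright behind the dock; mm, origin at its underside.

How it is judged:
On the way, in this order (a step that is already met when the one before it is completed fails the run):
1. the pack is home in the dock and both catches have snapped in behind it (x of pack in the frame of charger_dock between -0.005 and 0.005 m and y of pack in the frame of charger_dock between -0.005 and 0.005 m and angle between the x axis of pack and the x axis of charger_dock, either way round below 0.06 rad and angle between pack's own z axis and vertical below 0.04 rad and value of joint each of catch_far, catch_near below 0.05 rad and value of joint contacts above 0.003 m), for 0.2 s.
2. the rocker is pressed on (value of joint rocker above 0.33 rad), for 0.1 s.
At the end, for the whole second after the job is handed in: The pack stands upright (0.04 rad) and at rest in the dock, its centre within 5 mm of the dock origin along and across, square to it (0.06 rad); both catches sprung in behind it (under 0.05 rad), contacts pressed in over 3 mm, and the rocker on (over 0.33 rad) (all of step 1 and value of joint rocker above 0.33 rad and linear speed of pack below 0.01 m/s); the robot touches nothing.
It fails at once if the pack is tipped by more than 0.17 rad (angle between pack's own z axis and vertical above 0.17 rad).
It fails at once if the pack is lifted by more than 10 mm (height (world z) of pack above 0.01 m).
It fails at once if a bystander is moved by more than 20 mm (distance of any of heat_sink, driver_red, solvent_bottle from where it was at the start of the episode above 0.02 m).
It also fails if it takes over 54 s, if anything falls off the work surface, if the arm or the gripper's body presses on something with over 40 N, if the wrist force passes 120 N, or if a joint passes its speed limit or range.

## Robot

A 6-joint arm with a two-finger parallel gripper is mounted at the origin on a cart in front of the work surface, level with it; the furniture and walls round the work are solid. World frame = base frame: x ahead of the robot, y to its left, z up, the work surface at z = 0. Lengths are in m, angles in rad, forces in N, time in s.
With the tool pointing down it reaches from about 0.25 to 0.725 m from the base axis. Payload 4 kg.
Tool frame: the origin (TCP) lies where the fingers leave the gripper's body, on its centre line; the fingertips stand 73 mm ahead of it and the grasp point (between the pads) lies 54 mm ahead of it (bot.tip_reach is the z of the fingertips in the tool frame, in m); z points along the fingers, x is the direction in which the jaws open and shut, and the axes are right-handed (so a half turn about z gives the same grasp; the last joint's range is limited). The gripper opens to 85 mm and grips with 20 to 120 N. Pads are 22 mm wide; open, the fingers measure 114 mm over their backs; the gripper's body (76 mm by 85 mm) begins 54 mm behind the grasp point. The pads swing forward as they close: fully open they stand 13 mm farther back than shut.
Start: joints at [-1.105, 0.241, 0.005, 1.335, 0, 1.571], TCP at [0.225, -0.447, 0.304] pointing down, gripper open.
Joint ranges: [-2.72, 2.72], [-1.05, 1.87], [-1.09, 1.28], [-1.99, 2.15], [-1.42, 1.44], [-3.14, 3.14]. Speed limits (rad/s): [2.79, 2.79, 3.14, 3.14, 3.14, 3.14].

## Interface

Orientations are given as a unit quaternion [x, y, z, w].
In Python, from workcell import bot, vision, job_done gives the robot as it stands.
- The arm moves only by the tool drive_tool, never from a script. Its argument "steps" is one flat list of numbers, 7 for each row, row after row: the shift along the tool's x, y, z in m, then the turn, a rotation vector about the tool's x, y, z in degrees, then the closure, from -1 (fully open) to 1 (shut). A call has 1 to 8 rows; each row shifts and turns the commanded pose from where the row before left it, along the tool's axes as they then stand; what a row does not reach is not made up. A row lasts 1/12 s, in which the tool goes at most 41.7 mm and 7.16 degrees, less where a joint would pass 70% of its speed; a pose out of reach is approached as far as the arm can. A call is refused whole if a number of a shift passes 0.0417 or a number of a turn 7.16, either way. A call with a gripper value outside its range is refused whole. The fingers move at their own pace and stop on an object; the grip force is fixed at half the most. Time passes only in rows, so rows that do not move let the fingers close. It gives the time, the measured TCP pose, the force and the opening at its end, in the units of the state.
- bot.get_obs(): the state, without advancing time (a new reading comes with each control period).
- vision.camera(name): name is "scene" or "side" or "wrist"; returns (picture, depth): 400x640x3 uint8, red, green, blue; 400x640 float32, m along the optical axis (not along the pixel's ray), 0 where there is no reading.
- vision.camera_model(name): a dict with "mtx" (3x3 intrinsics, pixels), "rvec" (rotation vector, rad) and "tvec" (3), from world to camera coordinates, as OpenCV has them. Camera axes: x right, y down, z forward; pixel columns grow to the right and rows downward; lengths in m; the calibration is good to about 2 mm. The wrist camera is an equidistant fisheye: a pixel r from the principal point sees the ray r / f radians off the axis. A picture is of the moment at which its call begins: read the wrist's pose just before it. camera_model takes no time and is no camera call; for the wrist camera it gives the pose at the moment of the call.
- job_done(): hands the job in, once; it reports no verdict.
The state is a dict: "clock": time; "joint_pos": joint angles; "joint_vel": joint speeds; "tau": joint torques, N m; "eef_pos": TCP position; "tool_rot": TCP orientation; "ft_force": force on the tool from outside, world axes, zero at the start; "ft_torque": the same for the moment, N m; "grip_width": finger opening in m.
Only numpy, scipy, OpenCV 4.12 (cv2) and the standard library are available. Lean on these libraries where they do the work, as an engineer would, in place of code of your own. Each camera call takes 0.05 s, during which the arm holds its last target.

## Working session

There is one attempt and no reset: what is moved stays moved. The work goes in short steps, Python scripts to look and compute and a tool call to move; the robot and the scene stay as the last step left them, time stands still between calls to the robot, and variables do not carry over. Pictures are saved under pics/ and viewed, and the job is handed in when it is done.

Besides the shell and the picture viewer there is one more tool, called after ">>>" by a JSON object that holds its "method" and its "body". drive_tool: Moves the arm, as the interface text tells. Its arguments: {"type":"object","properties":{"steps":{"type":"array"}},"required":["steps"]}

```bash
ls; mkdir -p pics; python3 - <<'E'
from workcell import bot, vision
import cv2, numpy as np
o=bot.get_obs(); print(o)
print(bot.tip_reach)
for n in ["scene","side","wrist"]:
    m=vision.camera_model(n); print(n,{k:np.round(np.array(v),4).tolist() if not isinstance(v,str) else v for k,v in m.items()})
    p,d=vision.camera(n); np.savez(f"pics/{n}0.npz",p=p,d=d,**{k:np.array(m[k]) for k in("mtx","rvec","tvec")})
    cv2.imwrite(f"pics/{n}0.png",p[:,:,::-1])
E
```

```text
pics
{'clock': 0.0, 'joint_pos': array([-1.10501246e+00,  2.41400172e-01,  3.74703095e-03,  1.33521605e+00,
        4.50315828e-06,  1.57078527e+00]), 'joint_vel': array([ 0.00109717, -0.00065241, -0.0008174 , -0.00020679, -0.00121519,
        0.00031753]), 'tau': array([-3.33963044e-04, -3.72319651e+01,  2.52405918e+01,  1.69858657e-02,
        8.33772816e-06,  7.90713415e-06]), 'eef_pos': array([ 0.22434828, -0.4463081 ,  0.30302791]), 'tool_rot': array([ 8.51214315e-01, -5.24817222e-01, -8.81038815e-04, -5.45864145e-04]), 'ft_force': array([0.40725548, 0.63046505, 1.1235737 ]), 'ft_torque': array([ 0.03865917, -0.00016706, -0.01459163]), 'grip_width': 0.08531776929132913}
0.0726
scene {'mtx': [[425.9261, 0.0, 322.4733], [0.0, 425.9261, 199.6237], [0.0, 0.0, 1.0]], 'rvec': [2.2444, -0.5508, 0.2177], 'tvec': [-0.3807, 0.3325, 0.5753]}
side {'mtx': [[519.0021, 0.0, 312.9816], [0.0, 519.0021, 200.7807], [0.0, 0.0, 1.0]], 'rvec': [0.0506, 2.8799, -1.2496], 'tvec': [0.5255, -0.1071, 1.0659]}
wrist {'mtx': [[309.7069, 0.0, 318.281], [0.0, 309.7069, 198.0367], [0.0, 0.0, 1.0]], 'rvec': [-2.467, 1.5201, 0.214], 'tvec': [-0.4985, -0.0348, 0.3785]}
```

View pics/scene0.png

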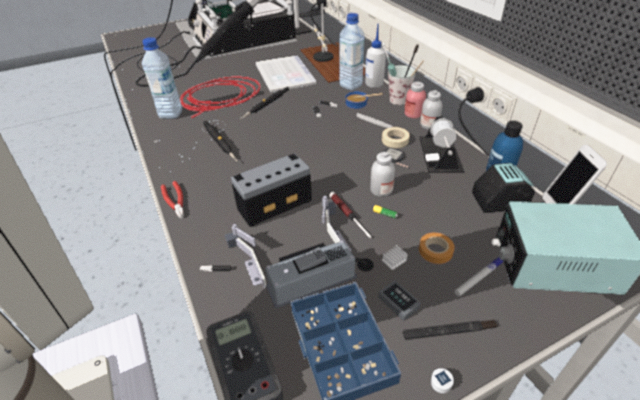

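View pics/side0.png

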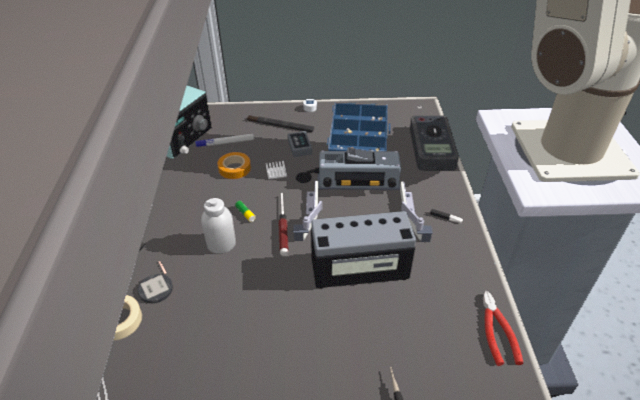

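View pics/wrist0.png

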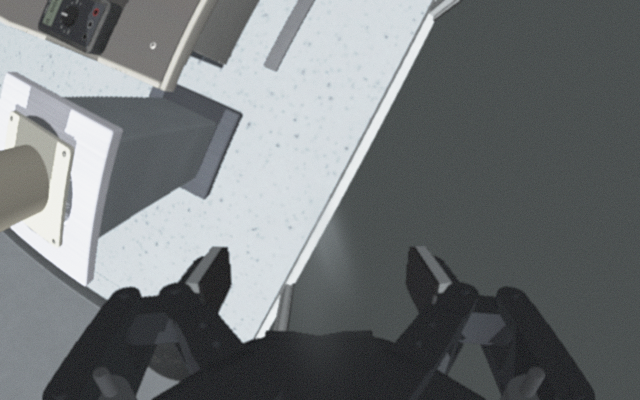

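The scene view shows the pack at about (272,188), the dock housing at (310,272) and the catches at (243,245) and (330,215). The side view shows the same things: pack lid at (362,235), housing at (360,165). Next I'll make point clouds.

```bash
cat > h.py <<'E'
import numpy as np, cv2
def cloud(f):
    z=np.load(f) if isinstance(f,str) else f
    d=z['d'];R,_=cv2.Rodrigues(z['rvec']);t=z['tvec'].ravel();K=z['mtx']
    v,u=np.mgrid[0:d.shape[0],0:d.shape[1]]
    X=np.stack([(u-K[0,2])/K[0,0]*d,(v-K[1,2])/K[1,1]*d,d],-1)
    W=(X-t)@R
    W[d<=0]=np.nan
    return W
def grab(n,tag):
    from workcell import vision
    m=vision.camera_model(n);p,d=vision.camera(n)
    z=dict(p=p,d=d,**{k:np.array(m[k]) for k in("mtx","rvec","tvec")})
    np.savez(f"pics/{n}{tag}.npz",**z);cv2.imwrite(f"pics/{n}{tag}.png",p[:,:,::-1]);return z
E
python3 - <<'E'
from h import *
for n in("scene","side"):
    W=cloud(f"pics/{n}0.npz")
    if n=="scene": pts=[(272,178),(310,262),(243,245),(330,215),(235,182),(310,162),(382,175),(395,258),(215,268),(345,215),(222,140)]
    else: pts=[(362,235),(360,160),(362,265),(316,195),(406,195),(217,230),(276,170),(283,230),(360,157),(450,215),(360,182),(300,230),(420,230)]
    for u,v in pts: print(n,u,v,np.round(W[v,u],4))
# bin tops
from h import *
for n in("scene","side"):
    W=cloud(f"pics/{n}0.npz").reshape(-1,3)
    q=W[(W[:,2]>.085)&(W[:,2]<.105)&(W[:,0]>.2)&(W[:,0]<.6)&(W[:,1]>-.25)&(W[:,1]<.25)]
    print(n,len(q),np.median(q[:,2]) ,q.min(0),q.max(0))
E
```

```text
scene 272 178 [0.4567 0.273  0.0942]
scene 310 262 [0.4396 0.067  0.0647]
scene 243 245 [0.3598 0.2015 0.0176]
scene 330 215 [ 5.536e-01  2.122e-01 -3.000e-04]
scene 235 182 [0.3881 0.2979 0.0928]
scene 310 162 [ 5.974e-01  3.997e-01 -1.000e-04]
scene 382 175 [0.6773 0.2109 0.0612]
scene 395 258 [0.5986 0.0397 0.0153]
scene 215 268 [0.2966 0.1798 0.0088]
scene 345 215 [ 0.5823  0.1986 -0.0018]
scene 222 140 [0.4304 0.566  0.0201]
side 362 235 [0.4614 0.31   0.0919]
side 360 160 [0.4415 0.0911 0.0585]
side 362 265 [0.4613 0.332  0.0494]
side 316 195 [0.5243 0.1386 0.0182]
side 406 195 [0.3575 0.1321 0.0056]
side 217 230 [0.6858 0.2594 0.0593]
side 276 170 [0.6    0.0456 0.0027]
side 283 230 [0.5836 0.2202 0.0139]
side 360 157 [0.4416 0.0896 0.0644]
side 450 215 [0.289  0.1897 0.0078]
side 360 182 [0.4432 0.1222 0.0322]
side 300 230 [0.5544 0.2281 0.021 ]
side 420 230 [0.3522 0.2356 0.0201]
  return _methods._mean(a, axis=axis, dtype=dtype,
  ret = ret.dtype.type(ret / rcount)
Traceback (most recent call last):
ValueError: zero-size array to reduction operation minimum which has no identity
```

```bash
python3 - <<'E'
from h import *
def sel(W,lo,hi):
    return W[np.all((W>lo)&(W<hi),axis=1)]
for n in("scene","side"):
    W=cloud(f"pics/{n}0.npz").reshape(-1,3)
    W=W[~np.isnan(W[:,0])]
    for name,lo,hi in(("packtop",(.3,.2,.086),(.6,.42,.105)),("houstop",(.3,.02,.047),(.6,.16,.059)),("rocker",(.3,.02,.0605),(.6,.16,.08)),("packall",(.3,.22,.05),(.6,.42,.105))):
        q=sel(W,lo,hi)
        if len(q)<10: print(n,name,len(q));continue
        r=cv2.minAreaRect((q[:,:2]*1000).astype(np.float32))
        print(n,name,len(q),np.round(np.median(q,0),4),[np.round(a,1) for a in r], np.round(cv2.boxPoints(r),0).tolist())
    # top down map
    img=np.zeros((500,500,3),np.uint8)
    lo=np.array([.25,-.02]);q=sel(W,(.25,-.02,.004),(.7,.48,.12))
    c=((q[:,:2]-lo)*1000).astype(int)
    img[c[:,1],c[:,0]]=cv2.applyColorMap(np.clip(q[:,2]*2500,0,255).astype(np.uint8),cv2.COLORMAP_JET)[:,0]
    cv2.imwrite(f"pics/map_{n}.png",img[::-1])
E
```

```text
scene packtop 1606 [0.4567 0.2883 0.0938] [array([461.5, 294.4]), array([149.1,  66.1]), np.float64(4.8)] [[384.0, 321.0], [390.0, 255.0], [539.0, 268.0], [533.0, 334.0]]
scene houstop 1686 [0.429 0.066 0.054] [array([442.8,  74.5]), array([ 51.6, 149.9]), np.float64(86.7)] [[367.0, 53.0], [516.0, 44.0], [519.0, 96.0], [369.0, 104.0]]
scene rocker 377 [0.4437 0.0725 0.0656] [array([442.9,  75.3]), array([29.2, 47.2]), np.float64(86.9)] [[419.0, 62.0], [466.0, 59.0], [467.0, 89.0], [420.0, 91.0]]
scene packall 2696 [0.4542 0.2702 0.0922] [array([461. , 293.5]), array([150.5,  68.1]), np.float64(5.0)] [[383.0, 321.0], [389.0, 253.0], [539.0, 266.0], [533.0, 334.0]]
side packtop 3233 [0.4617 0.3032 0.0931] [array([460.7, 298.9]), array([149.1,  65. ]), np.float64(4.6)] [[384.0, 325.0], [389.0, 261.0], [538.0, 272.0], [532.0, 337.0]]
side houstop 1245 [0.4438 0.0895 0.0528] [array([441.9,  80.2]), array([ 52.1, 149.3]), np.float64(87.3)] [[366.0, 58.0], [515.0, 51.0], [518.0, 103.0], [369.0, 110.0]]
side rocker 248 [0.4463 0.0817 0.0649] [array([442.5,  79. ]), array([29.7, 47.6]), np.float64(87.0)] [[418.0, 65.0], [465.0, 63.0], [467.0, 93.0], [419.0, 95.0]]
side packall 4949 [0.4623 0.3196 0.0922] [array([460.7, 299.9]), array([151.1,  67. ]), np.float64(4.6)] [[383.0, 327.0], [388.0, 261.0], [539.0, 273.0], [533.0, 339.0]]
```

```bash
python3 -c "
import cv2,numpy as np
a=cv2.imread('pics/map_scene.png');b=cv2.imread('pics/map_side.png');cv2.imwrite('pics/maps.png',np.hstack([a[:,:400],b[:,:400]]))"
```

```text
(no output)
```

View pics/maps.png

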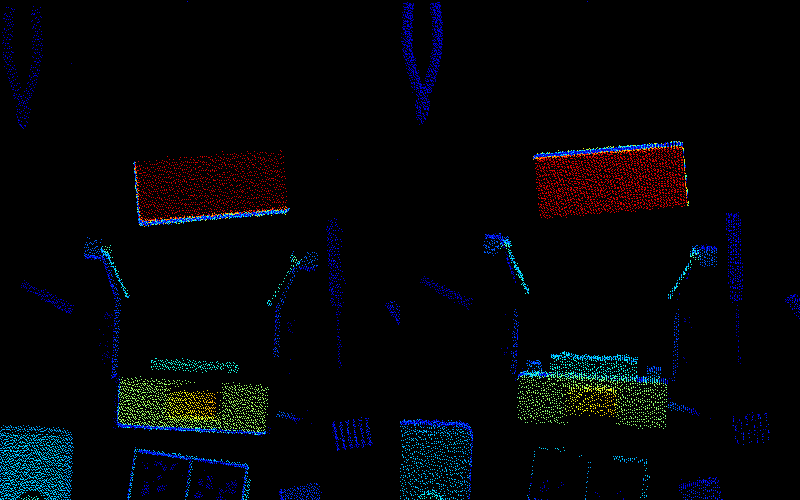

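The maps agree: the pack is about 151x65 with its lid at 94 mm, and the housing top is at 54 mm. There's a 5 mm y bias between the two cameras, so I'll average them. Next I'll check the gripper geometry from the wrist picture.

```bash
python3 - <<'E'
from h import *
from workcell import bot
from scipy.spatial.transform import Rotation as Ro
o=bot.get_obs()
z=np.load("pics/wrist0.npz")
R,_=cv2.Rodrigues(z['rvec']);t=z['tvec'].ravel()
T=Ro.from_quat(o['tool_rot']).as_matrix()
c=-R.T@t
print("cam in tool",T.T@(c-o['eef_pos']),"axes(rows: cam x,y,z in tool)\n",np.round(R@T,3))
K=z['mtx'];d=z['d'];v,u=np.mgrid[0:400,0:640]
x=(u-K[0,2])/K[0,0];y=(v-K[1,2])/K[1,1];r=np.hypot(x,y)+1e-9
X=np.stack([np.tan(r)*x/r*d,np.tan(r)*y/r*d,d],-1)
P=((X-t)@R-o['eef_pos'])@T
for a,b in [(215,250),(225,252),(205,275),(225,285),(415,250),(440,285),(420,252),(435,255),(410,285),(320,340),(130,295),(240,345)]:
    print(a,b,np.round(P[b,a],4),d[b,a])
m=(d>0)&(d<0.4)&(np.abs(P[...,0])<.08)&(P[...,2]>0.03)&(P[...,2]<.1)
q=P[m];print(len(q),q.min(0),q.max(0),np.percentile(q[:,2],[50,90,99]))
print([a for a in dir(bot) if not a.startswith('_')])
E
```

```text
cam in tool [-0.00090638 -0.07066623 -0.06979197] axes(rows: cam x,y,z in tool)
 [[ 1.    -0.    -0.001]
 [ 0.     0.962 -0.275]
 [ 0.001  0.275  0.962]]
215 250 [-0.0468 -0.0124  0.0502] 0.1313516
225 252 [-0.0439 -0.009   0.0553] 0.13718311
205 275 [-0.0442 -0.012   0.0285] 0.11064561
225 285 [-0.0428  0.0031  0.046 ] 0.1315631
415 250 [ 0.0424 -0.012   0.0513] 0.13253897
440 285 [ 0.0438 -0.0113  0.022 ] 0.10463191
420 252 [ 0.0442 -0.0118  0.0494] 0.13082258
435 255 [0.1464 0.099  0.2633] 0.3669773
410 285 [0.042  0.0058 0.0503] 0.13648836
320 340 [-0.0004 -0.0117 -0.0047] 0.078773685
130 295 [-0.0672 -0.0127  0.0089] 0.09152092
240 345 [-0.0198 -0.0179 -0.0146] 0.06755863
3112 [-0.05785549 -0.01306457  0.0300074 ] [0.05613674 0.01066351 0.06058876] [0.0419894  0.05393087 0.05878954]
['Unreachable', 'get_obs', 'tip_reach']
```

Open fingertips reach z = 0.06 in the tool frame, x = ±43 to 57 mm, y = ±12 mm. The camera sits on the tool's -y side. I'll push with the tool tilted about 33°, so that the body stays clear of the pack, and with tool +y facing the dock. Next comes a planning helper.

```bash
cat > plan.py <<'E'
import numpy as np
from scipy.spatial.transform import Rotation as Ro
H=np.array([.4424,.0774]);A=-0.052   # housing centre, dock y-axis azimuth
ydk=np.array([np.cos(A),np.sin(A),0]);xdk=np.array([np.sin(A),-np.cos(A),0])
O=np.array([*H,0])-.071*xdk
TIP=np.array([0,.0115,.0595])
def pose(az,th,edge):
    """edge: world point of leading tip edge centre; az azimuth of tool x; th tilt"""
    e=np.array([np.cos(az),np.sin(az),0]);px=np.array([np.sin(az),-np.cos(az),0]);Z=np.array([0,0,1.])
    z=-np.cos(th)*Z+np.sin(th)*px;y=np.cross(z,e)
    R=np.stack([e,y,z],1)
    return np.array(edge)-R@TIP,R
def rows(p1,R1,n,g=-1,p0=None,R0=None):
    from workcell import bot
    if p0 is None:
        o=bot.get_obs();p0=o['eef_pos'];R0=Ro.from_quat(o['tool_rot']).as_matrix()
    w=Ro.from_matrix(R0.T@R1).as_rotvec(degrees=True)
    p=p0.copy();R=R0.copy();out=[]
    for i in range(n):
        rem=n-i
        s=np.round(R.T@((p1-p)/rem),4)
        wr=np.round(Ro.from_matrix(R.T@R1).as_rotvec(degrees=True)/rem,2)
        out.append([*s,*wr,g])
        p=p+R@s;R=R@Ro.from_rotvec(wr,degrees=True).as_matrix()
    print("max shift",np.abs(np.array(out)[:,:3]).max(),"max turn",np.abs(np.array(out)[:,3:6]).max())
    for k in range(0,n,8): print(", ".join(", ".join(f"{v:g}" for v in r) for r in out[k:k+8]));print()
    return p,R
def tip():
    from workcell import bot
    o=bot.get_obs();R=Ro.from_quat(o['tool_rot']).as_matrix();e=o['eef_pos']+R@TIP
    d=e-O
    print("clock",o['clock'],"tip edge world",np.round(e,4),"dock x,y",np.round([d@xdk,d@ydk],4),"az deg",np.degrees(np.arctan2(R[1,0],R[0,0])).round(2),"tilt",np.degrees(np.arccos(-R[2,2])).round(2),"F",np.round(o['ft_force'],1),"q",np.round(o['joint_pos'],2),"w",round(o['grip_width'],4))
E
python3 - <<'E'
from plan import *
from h import *
print("O",O, "pack in dock",[(np.array([.461,.2966,0])-O)@a for a in(xdk,ydk)])
tip()
L=np.array([.4583,.329]);az=np.radians(4.7);px=np.array([np.sin(az),-np.cos(az)])
t=L-.045*px
p,R=pose(az,np.radians(33),[*t,.13]);print(p)
p,R=rows(p,R,24)
W=cloud("pics/scene0.npz")
for u,v in[(155,50),(165,100),(170,190),(210,90),(215,140)]:print(u,v,np.round(W[v,u],3))
E
```

```text
O [0.44609034 0.14830403 0.        ] pack in dock [np.float64(-0.1488704725475352), np.float64(0.007181594650463724)]
clock 0.15 tip edge world [ 0.2141 -0.4515  0.2437] dock x,y [ 0.611  -0.2005] az deg -63.31 tilt 0.09 F [-0.5  0.5 -0. ] q [-1.11  0.24  0.    1.34  0.    1.57] w 0.0853
[0.45116719 0.41575802 0.17363755]
max shift 0.0363 max turn 2.76
-0.0278, -0.0246, 0.0054, -1.21, 0.82, -2.75, -1, -0.0267, -0.026, 0.0045, -1.21, 0.82, -2.75, -1, -0.0255, -0.0273, 0.0036, -1.21, 0.82, -2.75, -1, -0.0242, -0.0286, 0.0026, -1.21, 0.82, -2.75, -1, -0.0228, -0.0298, 0.0017, -1.21, 0.82, -2.75, -1, -0.0214, -0.0308, 0.0007, -1.21, 0.82, -2.75, -1, -0.0199, -0.0318, -0.0002, -1.21, 0.82, -2.75, -1, -0.0183, -0.0327, -0.0012, -1.21, 0.82, -2.75, -1

-0.0167, -0.0336, -0.0021, -1.21, 0.82, -2.75, -1, -0.015, -0.0343, -0.0031, -1.21, 0.82, -2.75, -1, -0.0133, -0.0349, -0.004, -1.21, 0.82, -2.75, -1, -0.0116, -0.0354, -0.0049, -1.21, 0.82, -2.75, -1, -0.0098, -0.0358, -0.0058, -1.21, 0.82, -2.75, -1, -0.008, -0.036, -0.0067, -1.21, 0.82, -2.75, -1, -0.0061, -0.0362, -0.0076, -1.21, 0.82, -2.75, -1, -0.0043, -0.0363, -0.0084, -1.21, 0.82, -2.75, -1

-0.0024, -0.0363, -0.0092, -1.21, 0.82, -2.75, -1, -0.0005, -0.0362, -0.01, -1.21, 0.81, -2.75, -1, 0.0013, -0.0359, -0.0108, -1.21, 0.82, -2.75, -1, 0.0032, -0.0356, -0.0115, -1.21, 0.81, -2.75, -1, 0.0051, -0.0351, -0.0122, -1.21, 0.82, -2.75, -1, 0.0069, -0.0346, -0.0129, -1.21, 0.82, -2.75, -1, 0.0088, -0.0339, -0.0135, -1.2, 0.81, -2.76, -1, 0.0106, -0.0332, -0.014, -1.21, 0.82, -2.75, -1

155 50 [0.352 0.789 0.189]
165 100 [0.34  0.774 0.058]
170 190 [ 0.271  0.458 -0.   ]
210 90 [0.485 0.881 0.002]
215 140 [0.417 0.591 0.009]
```

```bash
python3 - <<'E'
from plan import *
L=np.array([.4583,.329]);az=np.radians(4.7);px=np.array([np.sin(az),-np.cos(az)])
t=L-.045*px
p,R=pose(az,np.radians(33),[*t,.21])
rows(p,R,24)
E
```

```text
max shift 0.0351 max turn 2.76
-0.0278, -0.0246, 0.0021, -1.21, 0.82, -2.75, -1, -0.0267, -0.0259, 0.0012, -1.21, 0.82, -2.75, -1, -0.0254, -0.0272, 0.0003, -1.21, 0.82, -2.75, -1, -0.0241, -0.0284, -0.0007, -1.21, 0.82, -2.75, -1, -0.0227, -0.0295, -0.0016, -1.21, 0.82, -2.75, -1, -0.0212, -0.0305, -0.0026, -1.21, 0.82, -2.75, -1, -0.0197, -0.0314, -0.0035, -1.21, 0.82, -2.75, -1, -0.0181, -0.0322, -0.0045, -1.21, 0.82, -2.75, -1

-0.0164, -0.0329, -0.0054, -1.21, 0.82, -2.75, -1, -0.0148, -0.0336, -0.0063, -1.21, 0.82, -2.75, -1, -0.013, -0.0341, -0.0072, -1.21, 0.82, -2.75, -1, -0.0113, -0.0345, -0.0081, -1.21, 0.82, -2.75, -1, -0.0095, -0.0348, -0.009, -1.21, 0.82, -2.75, -1, -0.0077, -0.035, -0.0099, -1.21, 0.82, -2.75, -1, -0.0058, -0.0351, -0.0107, -1.21, 0.82, -2.75, -1, -0.004, -0.0351, -0.0115, -1.21, 0.82, -2.75, -1

-0.0021, -0.035, -0.0123, -1.21, 0.82, -2.75, -1, -0.0003, -0.0348, -0.0131, -1.21, 0.81, -2.75, -1, 0.0016, -0.0345, -0.0138, -1.21, 0.82, -2.75, -1, 0.0034, -0.0341, -0.0145, -1.21, 0.81, -2.75, -1, 0.0052, -0.0336, -0.0152, -1.21, 0.82, -2.75, -1, 0.0071, -0.0329, -0.0158, -1.21, 0.82, -2.75, -1, 0.0089, -0.0322, -0.0163, -1.2, 0.81, -2.76, -1, 0.0106, -0.0315, -0.0169, -1.21, 0.82, -2.75, -1
```

>>> {"method": "drive_tool", "body": {"steps": [-0.028,-0.025,0.002,-1.2,0.8,-2.75,-1,-0.027,-0.026,0.001,-1.2,0.8,-2.75,-1,-0.025,-0.027,0,-1.2,0.8,-2.75,-1,-0.024,-0.028,-0.001,-1.2,0.8,-2.75,-1,-0.023,-0.03,-0.002,-1.2,0.8,-2.75,-1,-0.021,-0.031,-0.003,-1.2,0.8,-2.75,-1,-0.02,-0.031,-0.004,-1.2,0.8,-2.75,-1,-0.018,-0.032,-0.005,-1.2,0.8,-2.75,-1]}}

```text
clock: 0.82
eef_pos: [0.3001, -0.1569, 0.29]
tool_rot: [0.931, -0.35, 0.004, 0.1]
ft_force: [0.9, 0.4, 0.9]
grip_width: 0.0853
```

>>> {"method": "drive_tool", "body": {"steps": [-0.016,-0.033,-0.005,-1.2,0.8,-2.75,-1,-0.015,-0.034,-0.006,-1.2,0.8,-2.75,-1,-0.013,-0.034,-0.007,-1.2,0.8,-2.75,-1,-0.011,-0.034,-0.008,-1.2,0.8,-2.75,-1,-0.01,-0.035,-0.009,-1.2,0.8,-2.75,-1,-0.008,-0.035,-0.01,-1.2,0.8,-2.75,-1,-0.006,-0.035,-0.011,-1.2,0.8,-2.75,-1,-0.004,-0.035,-0.012,-1.2,0.8,-2.75,-1]}}

```text
clock: 1.48
eef_pos: [0.3755, 0.1309, 0.2738]
tool_rot: [0.968, -0.158, 0.007, 0.196]
ft_force: [1.4, -0.7, 0.2]
grip_width: 0.0857
```

>>> {"method": "drive_tool", "body": {"steps": [-0.002,-0.035,-0.012,-1.2,0.8,-2.75,-1,0,-0.035,-0.013,-1.2,0.8,-2.75,-1,0.002,-0.034,-0.014,-1.2,0.8,-2.75,-1,0.003,-0.034,-0.014,-1.2,0.8,-2.75,-1,0.005,-0.034,-0.015,-1.2,0.8,-2.75,-1,0.007,-0.033,-0.016,-1.2,0.8,-2.75,-1,0.009,-0.032,-0.016,-1.2,0.8,-2.75,-1,0.011,-0.031,-0.017,-1.2,0.8,-2.75,-1]}}

```text
clock: 2.15
eef_pos: [0.452, 0.4169, 0.2577]
tool_rot: [0.959, 0.04, 0.01, 0.282]
ft_force: [1.2, 0.7, 0.7]
grip_width: 0.0851
```

```bash
python3 - <<'E'
from plan import *
tip()
L=np.array([.4583,.329]);az=np.radians(4.7);px=np.array([np.sin(az),-np.cos(az)])
t=L-.03*px
p,R=pose(az,np.radians(33),[*t,.022])
rows(p,R,8)
E
```

```text
clock 2.15 tip edge world [0.4553 0.3752 0.2139] dock x,y [-0.227  -0.0026] az deg 4.74 tilt 32.75 F [1.2 0.7 0.7] q [ 0.89  0.8   0.67  1.88 -0.38  2.46] w 0.0851
max shift 0.0213 max turn 0.04
-0, -0.0113, 0.0213, -0.03, 0.02, 0.02, -1, -0, -0.0113, 0.0213, -0.03, 0.02, 0.02, -1, -0.0001, -0.0113, 0.0213, -0.03, 0.02, 0.02, -1, -0.0001, -0.0113, 0.0212, -0.03, 0.02, 0.02, -1, -0.0001, -0.0114, 0.0212, -0.03, 0.02, 0.02, -1, -0.0001, -0.0114, 0.0213, -0.03, 0.02, 0.02, -1, -0.0001, -0.0113, 0.0212, -0.04, 0.02, 0.01, -1, -0.0001, -0.0114, 0.0213, -0.03, 0.02, 0.02, -1
```

>>> {"method": "drive_tool", "body": {"steps": [0,-0.0113,0.0212,0,0,0,-1,0,-0.0113,0.0212,0,0,0,-1,0,-0.0113,0.0212,0,0,0,-1,0,-0.0113,0.0212,0,0,0,-1,0,-0.0113,0.0212,0,0,0,-1,0,-0.0113,0.0212,0,0,0,-1]}}

```text
clock: 2.65
eef_pos: [0.4524, 0.4035, 0.1129]
tool_rot: [0.959, 0.039, 0.01, 0.281]
ft_force: [-0.3, 0.2, 0.0]
grip_width: 0.0856
```

```bash
python3 - <<'E'
from plan import *
from h import *
tip()
for n in("scene","side","wrist"): grab(n,"1")
a=[cv2.resize(cv2.imread(f"pics/{n}1.png"),(400,250)) for n in("scene","side","wrist")]
cv2.imwrite("pics/c1.png",np.vstack([np.hstack(a[:2]),np.hstack([a[2],a[2]*0])]))
E
```

```text
clock 2.65 tip edge world [0.4556 0.3618 0.0691] dock x,y [-0.2137 -0.0016] az deg 4.59 tilt 32.69 F [-0.3  0.2  0. ] q [ 0.87  0.86  0.42  1.56 -0.39  2.45] w 0.0856
```

View pics/c1.png

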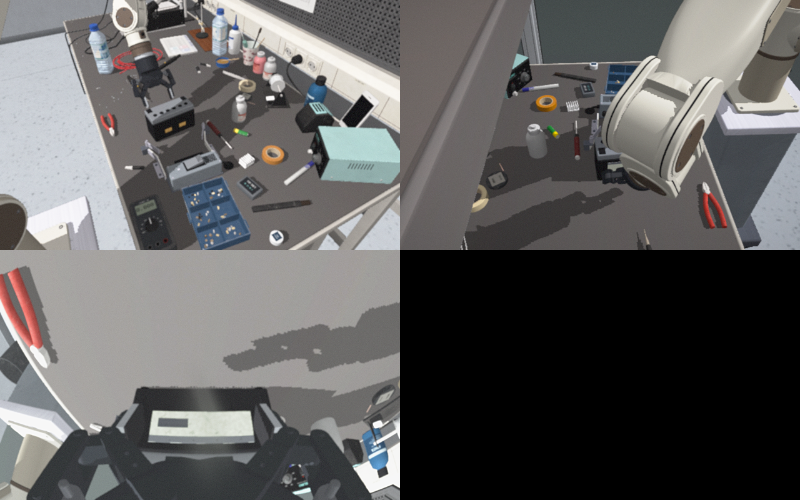

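The scene view shows the gripper behind the pack, at (152,80) in the composite. The wrist view shows the label face centred between the fingers, at (200,425). I'll measure the face with the wrist depth.

```bash
cat >> h.py <<'E'
def fcloud(z):
    R,_=cv2.Rodrigues(z['rvec']);t=z['tvec'].ravel();K=z['mtx'];d=z['d'];v,u=np.mgrid[0:400,0:640]
    x=(u-K[0,2])/K[0,0];y=(v-K[1,2])/K[1,1];r=np.hypot(x,y)+1e-9
    X=np.stack([np.tan(r)*x/r*d,np.tan(r)*y/r*d,d],-1)
    W=(X-t)@R;W[(d<=0)]=np.nan;return W
E
python3 - <<'E'
from h import *
z=np.load("pics/wrist1.npz");W=fcloud(z)
for u,v in[(320,280),(250,290),(390,290),(320,265),(320,285),(230,285),(420,285),(320,240)]:print(u,v,np.round(W[v,u],4))
Q=W.reshape(-1,3);Q=Q[~np.isnan(Q[:,0])]
f=Q[(Q[:,2]>.015)&(Q[:,2]<.085)&(Q[:,0]>.37)&(Q[:,0]<.55)&(Q[:,1]>.29)&(Q[:,1]<.345)]
print(len(f),f.min(0),f.max(0))
c=np.polyfit(f[:,0]-.4583,f[:,1],1);print("face slope deg",np.degrees(np.arctan(c[0])),"y at .4583",c[1],"resid",np.std(f[:,1]-np.polyval(c,f[:,0]-.4583)))
W=cloud("pics/scene1.npz").reshape(-1,3);W=W[~np.isnan(W[:,0])]
q=W[(W[:,2]>.086)&(W[:,2]<.1)&(abs(W[:,0]-.46)<.1)&(abs(W[:,1]-.29)<.06)]
print(cv2.minAreaRect((q[:,:2]*1000).astype(np.float32)))
E
```

```text
320 280 [0.4579 0.329  0.048 ]
250 290 [0.416  0.3263 0.0564]
390 290 [0.4996 0.3336 0.0559]
320 265 [0.4577 0.3298 0.038 ]
320 285 [0.4578 0.33   0.0519]
230 285 [0.4117 0.3618 0.0699]
420 285 [0.4955 0.3865 0.0777]
320 240 [0.4577 0.3289 0.0187]
18232 [0.38459694 0.3192985  0.01500349] [0.53393036 0.33698569 0.08498234]
face slope deg 5.02469270254068 y at .4583 0.3291686353658738 resid 0.0009095073872496324
((461.0921936035156, 293.2996826171875), (149.0252685546875, 65.4405746459961), 5.382813930511475)
```

```bash
python3 - <<'E'
from plan import *
tip()
L=np.array([.4583,.3291]);az=np.radians(4.9);px=np.array([np.sin(az),-np.cos(az)])
p,R=pose(az,np.radians(33),[*(L-.025*px),.021]); p,R=rows(p,R,4)
p2,R2=pose(az,np.radians(33),[*(L-.003*px),.021]); rows(p2,R2,4,p0=p,R0=R)
E
```

```text
clock 2.8 tip edge world [0.4548 0.3606 0.0689] dock x,y [-0.2124 -0.0024] az deg 4.57 tilt 32.9 F [-0.4  0.5 -0.1] q [ 0.87  0.87  0.42  1.56 -0.39  2.45] w 0.0853
max shift 0.011 max turn 0.13
0.0002, -0.0051, 0.011, -0.02, 0.13, -0.02, -1, 0.0001, -0.0051, 0.011, -0.03, 0.13, -0.01, -1, 0.0001, -0.0052, 0.0109, -0.02, 0.12, -0.02, -1, 0.0001, -0.0052, 0.011, -0.03, 0.13, -0.01, -1

max shift 0.0047 max turn 0.0
0, 0.0046, 0.003, 0, -0, -0, -1, 0, 0.0046, 0.003, 0, -0, -0, -1, 0, 0.0046, 0.003, 0, -0, -0, -1, 0, 0.0047, 0.0029, 0, -0, -0, -1
```

>>> {"method": "drive_tool", "body": {"steps": [0,-0.005,0.011,0,0.1,0,-1,0,-0.005,0.011,0,0.1,0,-1,0,-0.005,0.011,0,0.1,0,-1,0,-0.005,0.011,0,0,0,-1,0.001,0.0046,0.003,0,0,0,-1,0.001,0.0046,0.003,0,0,0,-1,0,0.0046,0.003,0,0,0,-1,0,0.0046,0.003,0,0,0,-1]}}

```text
clock: 3.47
eef_pos: [0.4576, 0.3748, 0.0679]
tool_rot: [0.959, 0.039, 0.013, 0.28]
ft_force: [0.0, 0.0, 0.1]
grip_width: 0.0848
```

```bash
python3 - <<'E'
from plan import *
from h import *
tip()
grab("wrist","2")
tip()
E
```

```text
clock 3.4667 tip edge world [0.4612 0.3332 0.024 ] dock x,y [-0.1854  0.0055] az deg 4.73 tilt 32.6 F [0.  0.  0.1] q [ 0.84  0.87  0.3   1.41 -0.4   2.42] w 0.0848
clock 3.5167 tip edge world [0.4612 0.332  0.024 ] dock x,y [-0.1842  0.0055] az deg 4.68 tilt 32.66 F [-1.1 -0.8 -0.1] q [ 0.84  0.87  0.3   1.41 -0.4   2.41] w 0.0855
```

View pics/wrist2.png

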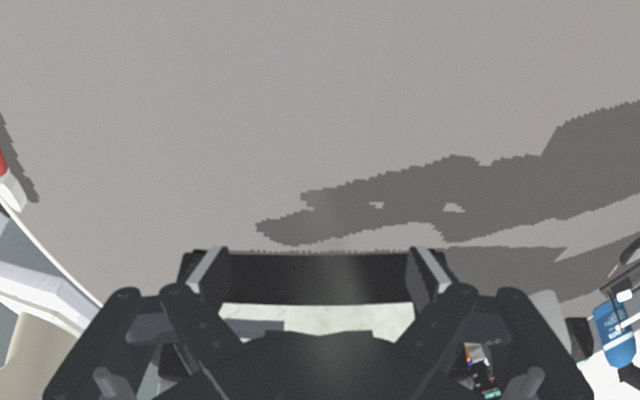

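The wrist view shows both fingertips, at (205,275) and (430,275), just behind the label face. I'll push while turning square to the dock.

```bash
python3 - <<'E'
from plan import *
tip()
e=O+(-.095-.0325)*xdk+.0015*ydk; e[2]=.021
p,R=pose(A,np.radians(33),e); rows(p,R,16)
E
```

```text
clock 3.5167 tip edge world [0.4612 0.332  0.024 ] dock x,y [-0.1842  0.0055] az deg 4.68 tilt 32.66 F [-1.1 -0.8 -0.1] q [ 0.84  0.87  0.3   1.41 -0.4   2.41] w 0.0855
max shift 0.0029 max turn 0.4
-0.0004, 0.0028, 0.0021, -0.02, -0.27, 0.4, -1, -0.0003, 0.0028, 0.0021, -0.02, -0.27, 0.4, -1, -0.0003, 0.0028, 0.0021, -0.02, -0.27, 0.4, -1, -0.0003, 0.0028, 0.0021, -0.02, -0.27, 0.4, -1, -0.0002, 0.0028, 0.0021, -0.02, -0.27, 0.4, -1, -0.0002, 0.0028, 0.002, -0.02, -0.27, 0.4, -1, -0.0002, 0.0028, 0.0021, -0.02, -0.27, 0.4, -1, -0.0002, 0.0029, 0.0021, -0.02, -0.26, 0.39, -1

-0.0001, 0.0029, 0.002, -0.02, -0.27, 0.4, -1, -0.0001, 0.0028, 0.0021, -0.02, -0.26, 0.39, -1, -0.0001, 0.0029, 0.002, -0.02, -0.27, 0.4, -1, -0, 0.0028, 0.0021, -0.03, -0.26, 0.39, -1, -0, 0.0029, 0.0021, -0.02, -0.27, 0.4, -1, -0, 0.0028, 0.002, -0.03, -0.26, 0.39, -1, 0, 0.0028, 0.0021, -0.02, -0.27, 0.4, -1, 0.0001, 0.0029, 0.002, -0.03, -0.26, 0.39, -1
```

>>> {"method": "drive_tool", "body": {"steps": [-0.0003,0.0028,0.0021,0,-0.27,0.4,-1,-0.0003,0.0028,0.0021,0,-0.27,0.4,-1,-0.0003,0.0028,0.0021,0,-0.27,0.4,-1,-0.0003,0.0028,0.0021,0,-0.27,0.4,-1,-0.0002,0.0028,0.0021,0,-0.27,0.4,-1,-0.0002,0.0028,0.002,0,-0.27,0.4,-1,-0.0002,0.0028,0.002,0,-0.27,0.4,-1,-0.0002,0.0028,0.002,0,-0.27,0.4,-1]}}

```text
clock: 4.18
eef_pos: [0.4585, 0.3511, 0.0669]
tool_rot: [0.961, 0.007, 0.006, 0.277]
ft_force: [1.8, 9.4, 5.1]
grip_width: 0.0854
```

```bash
cat > chk.py <<'E'
import sys
from plan import *
from h import *
tag=sys.argv[1]
tip()
z=grab("scene",tag)
W=cloud(z).reshape(-1,3);W=W[~np.isnan(W[:,0])]
W[:,1]+=.0022
q=W[(W[:,2]>.087)&(W[:,2]<.099)&(abs(W[:,0]-.455)<.1)&(W[:,1]>.08)&(W[:,1]<.33)]
q2=q[q[:,1]<np.percentile(q[:,1],100)]
r=cv2.minAreaRect((q[:,:2]*1000).astype(np.float32))
c=np.array([*r[0],0])/1000-O
print("n",len(q),"rect",r[1],r[2],"pack dock xy mm",1000*(c@xdk),1000*(c@ydk),"z med",np.median(q[:,2]))
E
python3 chk.py 3
```

```text
clock 4.1833 tip edge world [0.4595 0.3097 0.0227] dock x,y [-0.1619  0.005 ] az deg 0.95 tilt 32.16 F [1.8 9.4 5.1] q [ 0.81  0.85  0.25  1.39 -0.39  2.45] w 0.0854
n 1622 rect (149.22030639648438, 65.92321014404297) 1.1256319284439087 pack dock xy mm -132.4830931503014 5.665001936669948 z med 0.09385855714274385
```

View pics/scene3.png

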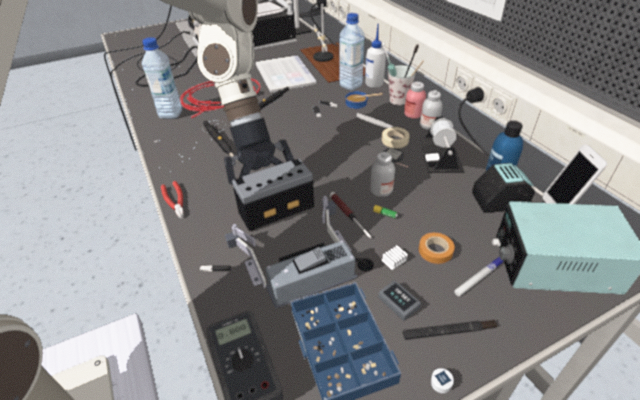

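The pack follows the fingers: it is at x = -132 mm and now aligned with the gripper. I'll carry on.

```bash
python3 - <<'E'
from plan import *
e=O+(-.095-.0295)*xdk-.001*ydk; e[2]=.021
p,R=pose(A,np.radians(33),e); rows(p,R,8)
E
```

```text
max shift 0.0036 max turn 0.39
-0.0007, 0.0036, 0.0026, -0.1, -0.3, 0.38, -1, -0.0006, 0.0036, 0.0026, -0.1, -0.3, 0.38, -1, -0.0006, 0.0036, 0.0026, -0.1, -0.3, 0.38, -1, -0.0006, 0.0036, 0.0026, -0.1, -0.3, 0.38, -1, -0.0005, 0.0036, 0.0027, -0.1, -0.3, 0.38, -1, -0.0005, 0.0036, 0.0027, -0.1, -0.31, 0.38, -1, -0.0004, 0.0036, 0.0026, -0.1, -0.3, 0.39, -1, -0.0004, 0.0036, 0.0027, -0.1, -0.31, 0.38, -1
```

>>> {"method": "drive_tool", "body": {"steps": [-0.0007,0.0036,0.0024,0,-0.3,0.38,-1,-0.0006,0.0036,0.0024,0,-0.3,0.38,-1,-0.0006,0.0036,0.0024,0,-0.3,0.38,-1,-0.0006,0.0036,0.0024,0,-0.3,0.38,-1,-0.0005,0.0036,0.0024,0,-0.3,0.38,-1,-0.0005,0.0036,0.0024,0,-0.3,0.38,-1,-0.0004,0.0036,0.0024,0,-0.3,0.38,-1,-0.0004,0.0036,0.0024,0,-0.3,0.38,-1]}}

```text
clock: 4.9
eef_pos: [0.4548, 0.3171, 0.0669]
tool_rot: [0.961, -0.025, -0.006, 0.276]
ft_force: [3.0, 10.6, 6.3]
grip_width: 0.0854
```

```bash
python3 chk.py 4; python3 - <<'E'
from plan import *
e=O+(-.055-.0295)*xdk+.000*ydk; e[2]=.021
p,R=pose(A,np.radians(33),e); rows(p,R,8)
E
```

```text
clock 4.9 tip edge world [0.4528 0.2758 0.0226] dock x,y [-1.277e-01  1.000e-04] az deg -2.89 tilt 32.07 F [ 3.  10.6  6.3] q [ 0.76  0.81  0.18  1.36 -0.38  2.47] w 0.0854
n 2123 rect (118.83682250976562, 148.48907470703125) 87.34757232666016 pack dock xy mm -124.39189361269985 -1.5821085937443369 z med 0.09385106063085898
max shift 0.0042 max turn 0.11
0, 0.0042, 0.003, -0.1, -0.01, -0, -1, 0, 0.0042, 0.003, -0.1, -0.01, -0, -1, 0, 0.0042, 0.003, -0.11, -0.01, -0.01, -1, 0.0001, 0.0042, 0.003, -0.1, -0.02, -0, -1, 0, 0.0042, 0.003, -0.11, -0.01, -0.01, -1, 0.0001, 0.0042, 0.003, -0.1, -0.02, -0, -1, 0, 0.0042, 0.003, -0.11, -0.01, -0.01, -1, 0.0001, 0.0042, 0.003, -0.1, -0.02, -0, -1
```

View pics/scene4.png

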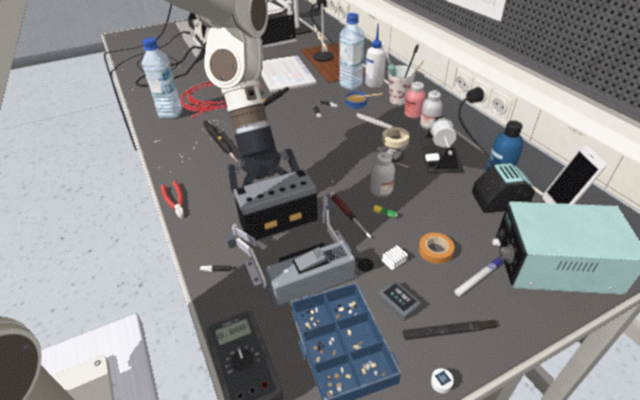

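The pack is at the mouth (front at x = -65 mm, y = -1.6 mm) and square within 0.4°. I'll keep pushing.

>>> {"method": "drive_tool", "body": {"steps": [0,0.0042,0.0028,0,0,0,-1,0,0.0042,0.0028,0,0,0,-1,0,0.0042,0.0028,0,0,0,-1,0,0.0042,0.0028,0,0,0,-1,0,0.0042,0.0028,0,0,0,-1,0,0.0042,0.0028,0,0,0,-1,0,0.0042,0.0028,0,0,0,-1,0,0.0042,0.0028,0,0,0,-1]}}

```text
clock: 5.62
eef_pos: [0.453, 0.2795, 0.0669]
tool_rot: [0.962, -0.025, -0.005, 0.273]
ft_force: [1.3, 16.4, 10.2]
grip_width: 0.0854
```

```bash
sed -i 's/&(W\[:,1\]<.33)\]/]/; s/^q2=.*/dd=q-O; q=q[(dd@xdk>TX)]/' chk.py; sed -i 's/^z=grab/o=__import__("workcell").bot.get_obs();e=o["eef_pos"]+Ro.from_quat(o["tool_rot"]).as_matrix()@TIP-O;TX=e@xdk-.006\nz=grab/' chk.py; python3 chk.py 5; python3 - <<'E'
from plan import *
e=O+(-.015-.0295)*xdk+.000*ydk; e[2]=.021
p,R=pose(A,np.radians(33),e); rows(p,R,8)
E
```

```text
clock 5.6167 tip edge world [0.4511 0.2385 0.0223] dock x,y [-0.0904  0.0004] az deg -2.86 tilt 31.72 F [ 1.3 16.4 10.2] q [ 0.72  0.76  0.08  1.29 -0.39  2.42] w 0.0854
n 1939 rect (65.8806381225586, 148.89308166503906) 86.78899383544922 pack dock xy mm -60.970292026272524 -1.0107902393156323 z med 0.09389040098261547
max shift 0.0044 max turn 0.14
-0, 0.0044, 0.0031, -0.13, -0.03, -0, -1, -0, 0.0044, 0.0031, -0.14, -0.02, -0, -1, -0, 0.0044, 0.0031, -0.13, -0.03, -0, -1, -0, 0.0044, 0.0031, -0.14, -0.02, -0, -1, 0, 0.0044, 0.0031, -0.13, -0.03, -0, -1, 0, 0.0044, 0.0031, -0.14, -0.02, -0, -1, 0, 0.0044, 0.0031, -0.13, -0.03, -0, -1, 0, 0.0043, 0.0031, -0.14, -0.02, -0.01, -1
```

View pics/scene5.png

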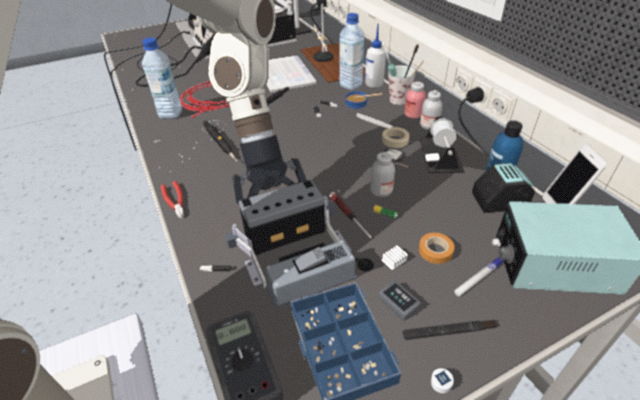

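The pack is between the cheeks, square, at x = -61 mm. I'll continue.

>>> {"method": "drive_tool", "body": {"steps": [0,0.0044,0.0029,-0.1,0,0,-1,0,0.0044,0.0029,-0.1,0,0,-1,0,0.0044,0.0029,-0.1,0,0,-1,0,0.0044,0.0029,-0.1,0,0,-1,0,0.0044,0.0029,-0.1,0,0,-1,0,0.0044,0.0029,-0.1,0,0,-1,0,0.0044,0.0029,-0.1,0,0,-1,0,0.0044,0.0029,-0.1,0,0,-1]}}

```text
clock: 6.33
eef_pos: [0.4509, 0.2362, 0.0662]
tool_rot: [0.959, -0.024, -0.005, 0.281]
ft_force: [1.3, 17.0, 10.3]
grip_width: 0.0854
```

```bash
python3 chk.py 6; python3 - <<'E'
from plan import *
e=O+(.000-.0295)*xdk+.000*ydk; e[2]=.021
p,R=pose(A,np.radians(33),e); rows(p,R,8)
E
```

```text
clock 6.3333 tip edge world [0.4489 0.1944 0.0223] dock x,y [-0.0462  0.0005] az deg -2.86 tilt 32.7 F [ 1.3 17.  10.3] q [ 0.67  0.72 -0.01  1.23 -0.42  2.38] w 0.0854
n 2158 rect (66.44698333740234, 148.50100708007812) 87.57901763916016 pack dock xy mm -17.440015340541734 -1.2947011352849207 z med 0.0939303698456832
max shift 0.0015 max turn 0.03
-0, 0.0015, 0.0012, -0.02, -0.02, -0, -1, -0, 0.0015, 0.0012, -0.02, -0.02, -0, -1, -0, 0.0015, 0.0012, -0.02, -0.02, -0, -1, -0, 0.0015, 0.0012, -0.02, -0.03, -0, -1, -0, 0.0015, 0.0012, -0.02, -0.02, -0, -1, -0, 0.0015, 0.0012, -0.02, -0.03, -0, -1, -0.0001, 0.0014, 0.0011, -0.03, -0.02, -0.01, -1, -0, 0.0015, 0.0012, -0.02, -0.03, -0, -1
```

View pics/scene6.png

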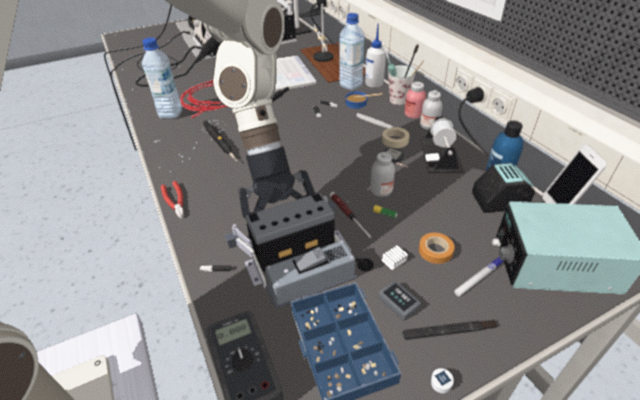

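Pack at x ≈ -17 mm, square. I'll take the last 19 mm slowly.

>>> {"method": "drive_tool", "body": {"steps": [0,0.0017,0.0011,0,0,0,-1,0,0.0017,0.0011,0,0,0,-1,0,0.0017,0.0011,0,0,0,-1,0,0.0017,0.0011,0,0,0,-1,0,0.0017,0.0011,0,0,0,-1,0,0.0017,0.0011,0,0,0,-1,0,0.0017,0.0011,0,0,0,-1,0,0.0017,0.0011,0,0,0,-1]}}

```text
clock: 7.05
eef_pos: [0.4502, 0.2211, 0.0663]
tool_rot: [0.96, -0.025, -0.005, 0.28]
ft_force: [0.1, 20.9, 11.7]
grip_width: 0.0849
```

```bash
python3 chk.py 7
```

```text
clock 7.05 tip edge world [0.4483 0.1794 0.0223] dock x,y [-0.0312  0.0006] az deg -2.88 tilt 32.56 F [ 0.1 20.9 11.7] q [ 0.65  0.7  -0.05  1.2  -0.43  2.36] w 0.0849
n 2245 rect (66.63825988769531, 148.7973175048828) 87.32189178466797 pack dock xy mm -2.009833596717895 -0.9836668562583134 z med 0.0938856438380401
```

>>> {"method": "drive_tool", "body": {"steps": [0,0.0012,0.0008,0,0,0,-1,0,0.0012,0.0008,0,0,0,-1,0,0.0012,0.0008,0,0,0,-1]}}

```text
clock: 7.35
eef_pos: [0.45, 0.2169, 0.0663]
tool_rot: [0.96, -0.025, -0.005, 0.28]
ft_force: [-0.4, 19.6, 11.1]
grip_width: 0.0852
```

```bash
python3 chk.py 8
```

```text
clock 7.35 tip edge world [0.4481 0.1753 0.0223] dock x,y [-0.027   0.0006] az deg -2.88 tilt 32.56 F [-0.4 19.6 11.1] q [ 0.64  0.7  -0.06  1.2  -0.43  2.35] w 0.0852
n 2273 rect (65.23125457763672, 148.5665283203125) 87.15514373779297 pack dock xy mm 2.2439017049846384 -1.008027583525795 z med 0.09392519342325893
```

>>> {"method": "drive_tool", "body": {"steps": [0,0.0008,0.0005,0,0,0,-1,0,0.0008,0.0005,0,0,0,-1]}}

```text
clock: 7.57
eef_pos: [0.45, 0.216, 0.0664]
tool_rot: [0.96, -0.025, -0.005, 0.279]
ft_force: [-1.4, 26.6, 13.4]
grip_width: 0.0852
```

```bash
python3 chk.py 9; python3 - <<'E'
from h import *
z=cv2.imread("pics/scene9.png")[170:320,190:390];cv2.imwrite("pics/z9.png",cv2.resize(z,(800,600),interpolation=cv2.INTER_CUBIC))
E
```

```text
clock 7.5667 tip edge world [0.4481 0.1745 0.0223] dock x,y [-0.0263  0.0006] az deg -2.89 tilt 32.41 F [-1.4 26.6 13.4] q [ 0.64  0.7  -0.06  1.19 -0.43  2.35] w 0.0852
n 2269 rect (64.55757141113281, 148.28282165527344) 87.2263412475586 pack dock xy mm 2.6299344748559066 -1.1124937797307284 z med 0.09395120583409101
```

View pics/z9.png

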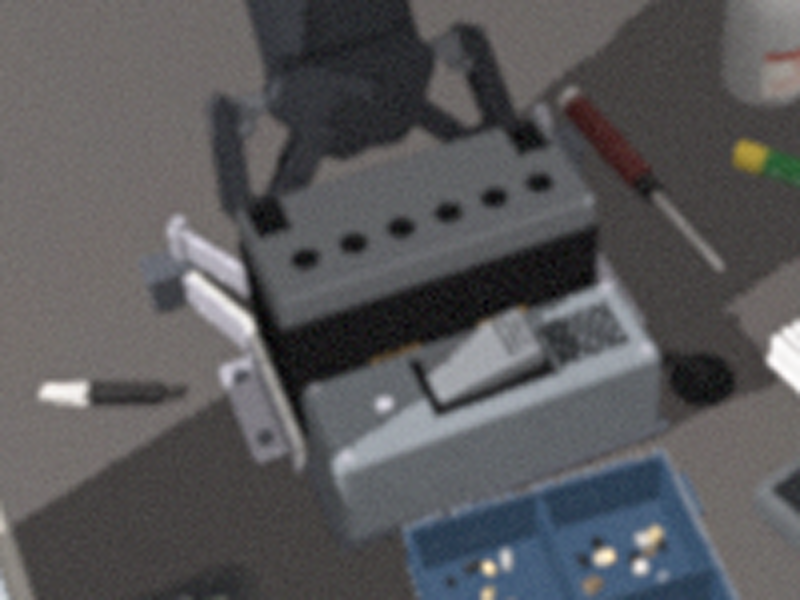

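Force rose with little motion, so the pack is against its stop. I'll press slightly more, then look at the catches with the wrist camera.

>>> {"method": "drive_tool", "body": {"steps": [0,0.0008,0.0005,0,0,0,-1,0,0,0,0,0,0,-1,0,0,0,0,0,0,-1]}}

```text
clock: 7.87
eef_pos: [0.45, 0.216, 0.0665]
tool_rot: [0.96, -0.025, -0.005, 0.278]
ft_force: [-1.9, 26.5, 13.5]
grip_width: 0.0855
```

```bash
python3 chk.py 10; python3 - <<'E'
from plan import *
from h import *
z=grab("wrist","10");W=fcloud(z).reshape(-1,3);W=W[~np.isnan(W[:,0])]
d=W-O;P=np.stack([d@xdk,d@ydk,d[:,2]],1)
q=P[(P[:,2]>.028)&(P[:,2]<.042)&(P[:,0]<-.02)&(P[:,0]>-.09)&(abs(P[:,1])>.06)&(abs(P[:,1])<.11)]
for s in(-1,1):
    k=q[np.sign(q[:,1])==s]
    for x in np.arange(-.09,-.02,.005):
        b=k[(k[:,0]>=x)&(k[:,0]<x+.005)]
        if len(b): print(s,round(x,3),len(b),np.round(np.abs(b[:,1]).min()*1000,1),np.round(np.median(np.abs(b[:,1]))*1000,1))
E
```

```text
clock 7.8667 tip edge world [0.4481 0.1745 0.0223] dock x,y [-0.0262  0.0007] az deg -2.88 tilt 32.31 F [-1.9 26.5 13.5] q [ 0.64  0.7  -0.06  1.19 -0.43  2.35] w 0.0855
n 2267 rect (66.53982543945312, 148.66146850585938) 87.5898666381836 pack dock xy mm 2.8276394479608506 -1.1733449277434795 z med 0.09389750707983799
-1 -0.09 128 90.0 93.0
-1 -0.085 528 86.9 90.0
-1 -0.08 204 87.7 89.1
-1 -0.075 374 85.4 88.3
-1 -0.07 347 82.4 85.7
-1 -0.065 349 79.5 83.1
-1 -0.06 308 77.7 80.5
-1 -0.055 291 75.5 77.7
-1 -0.05 286 72.4 75.2
-1 -0.045 147 70.2 72.7
-1 -0.04 24 68.7 70.4
1 -0.09 110 92.3 95.1
1 -0.085 528 89.3 92.4
1 -0.08 207 89.9 91.3
1 -0.075 363 87.2 90.6
1 -0.07 341 84.2 88.0
1 -0.065 353 82.2 85.4
1 -0.06 328 79.8 82.7
1 -0.055 287 77.2 80.0
1 -0.05 277 74.1 77.4
1 -0.045 160 72.8 75.3
1 -0.04 27 71.1 72.8
```

View pics/wrist10.png

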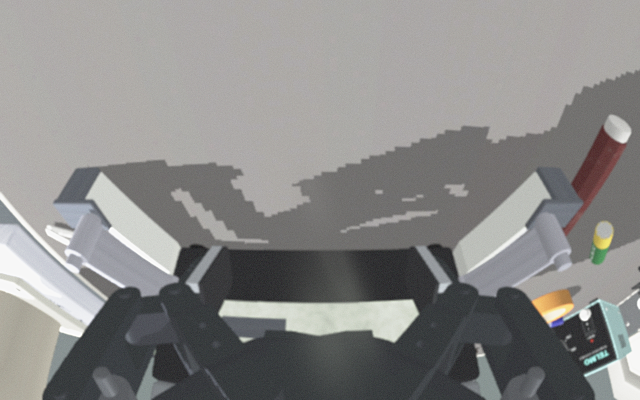

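The wrist view shows both catch arms, at (120,260) and (520,260), lying inward behind the label face. Their inner lines are symmetric at a slope of about 0.48 rad, against the nominal 0.486, so both have snapped in. Now I'll back off.

```bash
python3 - <<'E'
from plan import *
o=__import__('workcell').bot.get_obs();R0=Ro.from_quat(o['tool_rot']).as_matrix();e=o['eef_pos']+R0@TIP
e1=e-.045*xdk+[0,0,.012]
p=o['eef_pos']+e1-e
p,R=rows(p,R0,8)
p2=p+[0,0,.15]-.01*xdk
p2,R2=rows(p2,R,8,p0=p,R0=R)
E
```

```text
max shift 0.0043 max turn 0.0
0, -0.004, -0.0043, 0, 0, 0, -1, 0, -0.0039, -0.0043, 0, 0, 0, -1, 0, -0.004, -0.0043, 0, 0, 0, -1, 0, -0.0039, -0.0043, 0, 0, 0, -1, 0, -0.004, -0.0042, 0, 0, 0, -1, 0, -0.0039, -0.0043, 0, 0, 0, -1, 0.0001, -0.004, -0.0042, 0, 0, 0, -1, 0, -0.0039, -0.0043, 0, 0, 0, -1

max shift 0.0166 max turn 0.0
0.0001, 0.009, -0.0165, 0, 0, 0, -1, 0.0001, 0.009, -0.0165, 0, 0, 0, -1, 0.0001, 0.009, -0.0165, 0, 0, 0, -1, 0.0001, 0.0089, -0.0165, 0, 0, 0, -1, 0, 0.009, -0.0165, 0, 0, 0, -1, 0.0001, 0.0089, -0.0165, 0, 0, 0, -1, 0, 0.009, -0.0166, 0, 0, 0, -1, 0.0001, 0.0089, -0.0165, 0, 0, 0, -1
```

>>> {"method": "drive_tool", "body": {"steps": [0,-0.004,-0.003,0,0,0,-1,0,-0.004,-0.003,0,0,0,-1,0,-0.004,-0.004,0,0,0,-1,0,-0.004,-0.0043,0,0,0,-1,0,-0.004,-0.0043,0,0,0,-1,0,-0.004,-0.0043,0,0,0,-1,0,-0.004,-0.0043,0,0,0,-1,0,-0.004,-0.0043,0,0,0,-1]}}

```text
clock: 8.63
eef_pos: [0.4485, 0.2512, 0.0721]
tool_rot: [0.957, -0.024, -0.011, 0.288]
ft_force: [-0.2, -1.2, 1.0]
grip_width: 0.0851
```

```bash
python3 chk.py 11; python3 - <<'E'
from plan import *
from h import *
z=grab("wrist","11");W=fcloud(z).reshape(-1,3);W=W[~np.isnan(W[:,0])]
d=W-O;P=np.stack([d@xdk,d@ydk,d[:,2]],1)
q=P[(P[:,2]>.028)&(P[:,2]<.042)&(P[:,0]<-.02)&(P[:,0]>-.09)&(abs(P[:,1])>.06)&(abs(P[:,1])<.11)]
for s in(-1,1):
    k=q[np.sign(q[:,1])==s]
    print(s,[(round(x*1000),len(b),float(np.round(np.median(np.abs(b[:,1]))*1000,1))) for x in np.arange(-.08,-.02,.005) for b in [k[(k[:,0]>=x)&(k[:,0]<x+.005)]] if len(b)>3])
f=P[(P[:,2]>.015)&(P[:,2]<.085)&(abs(P[:,1])<.06)&(abs(P[:,0]+.033)<.012)]
c=np.polyfit(f[:,1],f[:,0],1);print("label face x",c[1],"slope",c[0],len(f))
E
```

```text
clock 8.6333 tip edge world [0.446  0.2088 0.0288] dock x,y [-0.0605 -0.0032] az deg -2.99 tilt 33.5 F [-0.2 -1.2  1. ] q [ 0.69  0.74  0.03  1.29 -0.41  2.4 ] w 0.0851
n 2269 rect (65.09815979003906, 148.72463989257812) 87.138671875 pack dock xy mm 2.7757672301814638 -0.9640577356411058 z med 0.09392431646368975
-1 [(-80, 92, 88.9), (-75, 243, 88.3), (-70, 210, 85.7), (-65, 96, 83.4), (-60, 14, 80.9), (-35, 5, 60.2), (-30, 6, 60.3)]
1 [(-80, 101, 91.2), (-75, 190, 90.7), (-70, 207, 88.0), (-65, 169, 85.6), (-60, 69, 83.7)]
label face x -0.0304278128737121 slope -0.000429916488330221 8876
```

View pics/wrist11.png

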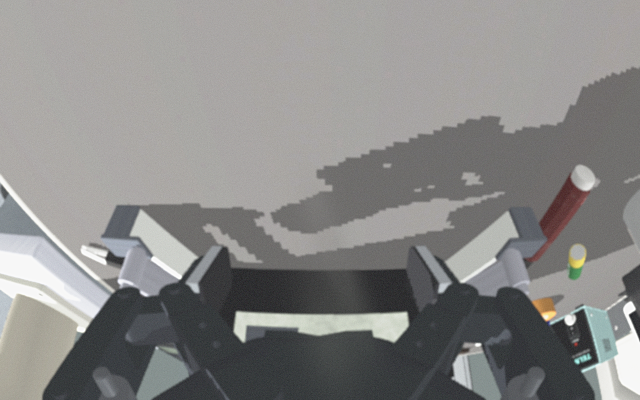

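The label face is at x = -30.4 mm, so the pack centre is about +2 mm; it's square and has stayed put. I'll move up and over to the rocker, closing the gripper.

>>> {"method": "drive_tool", "body": {"steps": [0,0.006,-0.0165,0,0,0,-1,0,0.008,-0.0165,0,0,0,-1,0,0.009,-0.0165,0,0,0,-1,0,0.009,-0.0165,0,0,0,-1,0,0.009,-0.0165,0,0,0,-1,0,0.009,-0.0165,0,0,0,-1,0,0.009,-0.0165,0,0,0,-1,0,0.009,-0.0165,0,0,0,-1]}}

```text
clock: 9.4
eef_pos: [0.4502, 0.2666, 0.2207]
tool_rot: [0.957, -0.024, -0.011, 0.288]
ft_force: [-0.1, 0.5, 0.8]
grip_width: 0.0854
```

```bash
python3 - <<'E'
from plan import *
tip()
p,R=pose(A,0,[0,0,0]); t=O+.071*xdk+.022*ydk;t[2]=.2
rows(t,R,16,g=1)
E
```

```text
clock 9.4 tip edge world [0.4477 0.2243 0.1774] dock x,y [-0.076  -0.0023] az deg -2.98 tilt 33.5 F [-0.1  0.5  0.8] q [ 0.71  0.61  0.22  1.62 -0.41  2.42] w 0.0854
max shift 0.0118 max turn 2.1
0.0015, 0.0092, 0.0076, 2.09, 0.02, 0.01, 1, 0.0015, 0.0094, 0.0073, 2.09, 0.02, 0.01, 1, 0.0015, 0.0097, 0.0069, 2.09, 0.02, 0.01, 1, 0.0015, 0.0099, 0.0066, 2.09, 0.02, 0.01, 1, 0.0015, 0.0102, 0.0062, 2.1, 0.02, 0.01, 1, 0.0015, 0.0104, 0.0058, 2.09, 0.03, 0.01, 1, 0.0015, 0.0106, 0.0054, 2.1, 0.02, 0, 1, 0.0015, 0.0108, 0.005, 2.09, 0.03, 0.01, 1

0.0015, 0.011, 0.0047, 2.1, 0.02, 0, 1, 0.0015, 0.0111, 0.0042, 2.09, 0.03, 0.01, 1, 0.0015, 0.0113, 0.0038, 2.1, 0.02, 0, 1, 0.0015, 0.0114, 0.0034, 2.09, 0.03, 0.01, 1, 0.0015, 0.0115, 0.003, 2.1, 0.02, 0, 1, 0.0015, 0.0116, 0.0026, 2.09, 0.03, 0.01, 1, 0.0016, 0.0117, 0.0022, 2.1, 0.02, 0, 1, 0.0015, 0.0118, 0.0017, 2.09, 0.03, 0.01, 1
```

>>> {"method": "drive_tool", "body": {"steps": [0.0015,0.0092,0.0076,2.1,0,0,1,0.0015,0.0094,0.0073,2.1,0,0,1,0.0015,0.0097,0.007,2.1,0,0,1,0.0015,0.01,0.0066,2.1,0,0,1,0.0015,0.0102,0.0062,2.1,0,0,1,0.0015,0.0104,0.0058,2.1,0,0,1,0.0015,0.0106,0.0054,2.1,0,0,1,0.0015,0.0108,0.005,2.1,0,0,1]}}

```text
clock: 10.07
eef_pos: [0.4571, 0.1707, 0.2094]
tool_rot: [0.989, -0.025, -0.007, 0.144]
ft_force: [-1.0, 0.7, -0.3]
grip_width: 0.0002
```

>>> {"method": "drive_tool", "body": {"steps": [0.0015,0.011,0.0047,2.1,0,0,1,0.0015,0.0111,0.0042,2.1,0,0,1,0.0015,0.0113,0.0038,2.1,0,0,1,0.0015,0.0114,0.0034,2.1,0,0,1,0.0015,0.0115,0.003,2.1,0,0,1,0.0015,0.0116,0.0026,2.1,0,0,1,0.0016,0.0117,0.0022,2.1,0,0,1,0.0015,0.0118,0.0017,2.1,0,0,1]}}

```text
clock: 10.73
eef_pos: [0.4641, 0.0756, 0.1988]
tool_rot: [1.0, -0.026, -0.003, -0.002]
ft_force: [-0.0, 0.1, 0.1]
grip_width: -0.0001
```

```bash
python3 - <<'E'
from plan import *
from h import *
tip()
from workcell import bot
o=bot.get_obs();R=Ro.from_quat(o['tool_rot']).as_matrix()
z=grab("wrist","12");W=fcloud(z);T=(W-o['eef_pos'])@R
q=T[(z['d']<.25)&(abs(T[...,0])<.03)&(abs(T[...,1])<.03)&(T[...,2]>.02)&(T[...,2]<.085)];print("tips",len(q),q.min(0),q.max(0))
k=q[q[:,2]>.062];print(k.min(0),k.max(0))
z=grab("side","12");grab("scene","12")
Q=W.reshape(-1,3);Q=Q[~np.isnan(Q[:,0])];d=Q-O;P=np.stack([d@xdk,d@ydk,d[:,2]],1)
r=P[(P[:,2]>.0595)&(P[:,2]<.075)&(abs(P[:,0]-.071)<.025)&(abs(P[:,1])<.04)]
print("rocker pts",len(r));
if len(r)>20: print(cv2.minAreaRect((r[:,:2]*1000).astype(np.float32)),r.max(0))
b=cv2.imread("pics/side12.png");a=cv2.imread("pics/wrist12.png");cv2.imwrite("pics/c12.png",np.vstack([cv2.resize(a,(480,300)),cv2.resize(b,(480,300))]))
E
```

```text
clock 10.7333 tip edge world [0.4632 0.0644 0.1393] dock x,y [0.0829 0.0214] az deg -2.98 tilt 0.42 F [-0.   0.1  0.1] q [ 0.16  0.26 -0.25  1.06  0.    1.78] w -0.0001
tips 4741 [-0.02995719 -0.01557589  0.02000043] [0.02996062 0.01114094 0.06903325]
[-0.01276771 -0.01290697  0.06201068] [ 0.01359953 -0.00748995  0.06903325]
rocker pts 2460
((71.07954406738281, 1.22076416015625), (26.45037078857422, 48.63126754760742), 0.44222772121429443) [0.08446176 0.02547534 0.07221575]
```

View pics/c12.png

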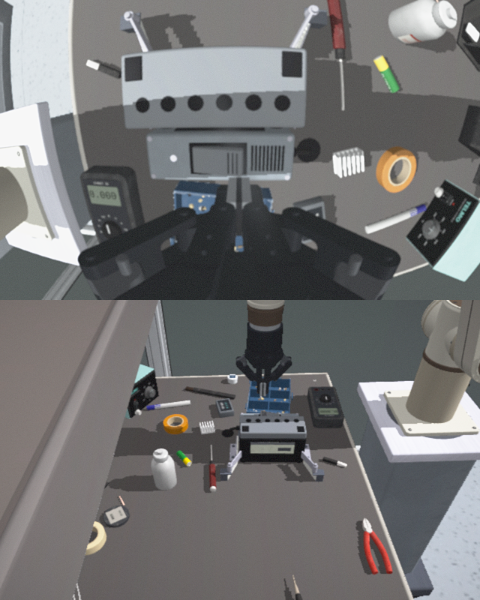

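View pics/scene12.png

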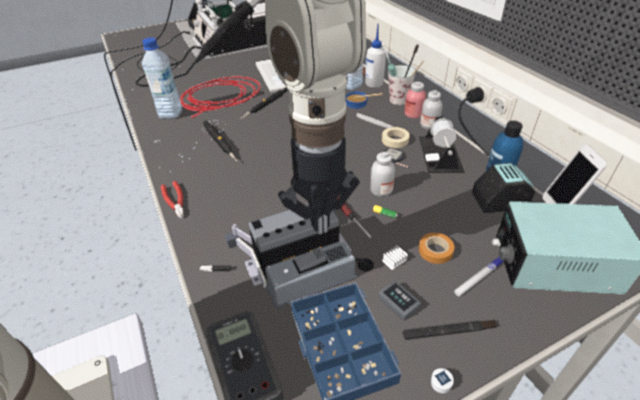

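The wrist view puts the rocker centre at dock (71.1, 1.2) mm, and the closed fingers are centred over the raised half's outer part. I'll descend.

>>> {"method": "drive_tool", "body": {"steps": [0,0,0.01,0,0,0,1,0,0,0.01,0,0,0,1,0,0,0.01,0,0,0,1,0,0,0.01,0,0,0,1,0,0,0.008,0,0,0,1,0,0,0.003,0,0,0,1,0,0,0.002,0,0,0,1]}}

```text
clock: 11.47
eef_pos: [0.4638, 0.077, 0.1453]
tool_rot: [1.0, -0.025, -0.004, -0.001]
ft_force: [0.2, -0.7, -0.6]
grip_width: -0.0001
```

>>> {"method": "drive_tool", "body": {"steps": [0,0,0.0015,0,0,0,1,0,0,0.0015,0,0,0,1,0,0,0.0015,0,0,0,1,0,0,0.0015,0,0,0,1]}}

```text
clock: 11.8
eef_pos: [0.4651, 0.0767, 0.1405]
tool_rot: [1.0, -0.026, -0.002, -0.001]
ft_force: [1.4, 0.3, 2.2]
grip_width: 0.0001
```

Tips are at about 68 mm with a light contact force. I'll press further.

>>> {"method": "drive_tool", "body": {"steps": [0,0,0.0015,0,0,0,1,0,0,0.0015,0,0,0,1,0,0,0.0015,0,0,0,1]}}

```text
clock: 12.05
eef_pos: [0.4651, 0.0766, 0.1357]
tool_rot: [1.0, -0.026, -0.002, -0.001]
ft_force: [2.2, 0.2, 2.0]
grip_width: -0.0001
```

>>> {"method": "drive_tool", "body": {"steps": [0,0,0.001,0,0,0,1,0,0,0.001,0,0,0,1]}}

```text
clock: 12.22
eef_pos: [0.4651, 0.0766, 0.1346]
tool_rot: [1.0, -0.026, -0.002, -0.001]
ft_force: [-0.2, -1.1, 16.0]
grip_width: 0.0001
```

The force jumped to 16 N at a tip height of 62 mm, so the rocker is at its stop. I'll lift off and check.

>>> {"method": "drive_tool", "body": {"steps": [0,0,0.0003,0,0,0,1,0,0,0,0,0,0,1,0,0,-0.004,0,0,0,1,0,0,-0.01,0,0,0,1,0,0,-0.02,0,0,0,1,0,0,-0.03,0,0,0,1,0,0,-0.03,0,0,0,1,0,0,-0.02,0,0,0,1]}}

```text
clock: 12.88
eef_pos: [0.4643, 0.0763, 0.2488]
tool_rot: [1.0, -0.026, -0.003, -0.001]
ft_force: [0.3, 0.1, 0.3]
grip_width: 0.0
```

```bash
python3 - <<'E'
from plan import *
from h import *
tip()
z=grab("wrist","13");W=fcloud(z)
Q=W.reshape(-1,3);Q=Q[~np.isnan(Q[:,0])];d=Q-O;P=np.stack([d@xdk,d@ydk,d[:,2]],1)
def rk(P):
    r=P[(P[:,2]>.057)&(P[:,2]<.078)&(abs(P[:,0]-.071)<.010)&(abs(P[:,1])<.022)]
    print("rocker",len(r),[(round(y*1000),float(np.round(np.median(r[(r[:,1]>=y)&(r[:,1]<y+.004)][:,2])*1000,1))) for y in np.arange(-.02,.02,.004) if ((r[:,1]>=y)&(r[:,1]<y+.004)).sum()>3])
rk(P)
t=P[(P[:,2]>.087)&(P[:,2]<.1)&(abs(P[:,0])<.045)&(abs(P[:,1])<.09)]
print("packtop",len(t),cv2.minAreaRect((t[:,:2]*1000).astype(np.float32)))
z0=np.load("pics/wrist12.npz");Q=fcloud(z0).reshape(-1,3);Q=Q[~np.isnan(Q[:,0])];d=Q-O;rk(np.stack([d@xdk,d@ydk,d[:,2]],1))
grab("scene","13");grab("side","13")
a=[cv2.resize(cv2.imread(f"pics/{n}13.png"),(400,250)) for n in("scene","side","wrist")]
s=cv2.resize(cv2.imread("pics/scene13.png")[200:310,210:386],(400,250),interpolation=cv2.INTER_CUBIC)
cv2.imwrite("pics/c13.png",np.vstack([np.hstack(a[:2]),np.hstack([a[2],s])]))
E
```

```text
clock 12.8833 tip edge world [0.4633 0.0649 0.1893] dock x,y [0.0823 0.0216] az deg -2.97 tilt 0.42 F [0.3 0.1 0.3] q [ 0.16  0.22 -0.17  1.19  0.    1.78] w 0.0
rocker 1179 [(-20, 70.3), (-16, 69.5), (-12, 68.5), (-8, 67.6), (-4, 66.9), (0, 65.9), (4, 65.1), (8, 64.2), (12, 63.2), (16, 62.5)]
packtop 16486 ((2.4014339447021484, -0.29792022705078125), (63.531551361083984, 149.5188446044922), 0.03301116079092026)
rocker 1644 [(-20, 61.7), (-16, 62.7), (-12, 63.6), (-8, 64.4), (-4, 65.3), (0, 66.3), (4, 67.3), (8, 68.1), (12, 69.0), (16, 69.9)]
```

View pics/c13.png

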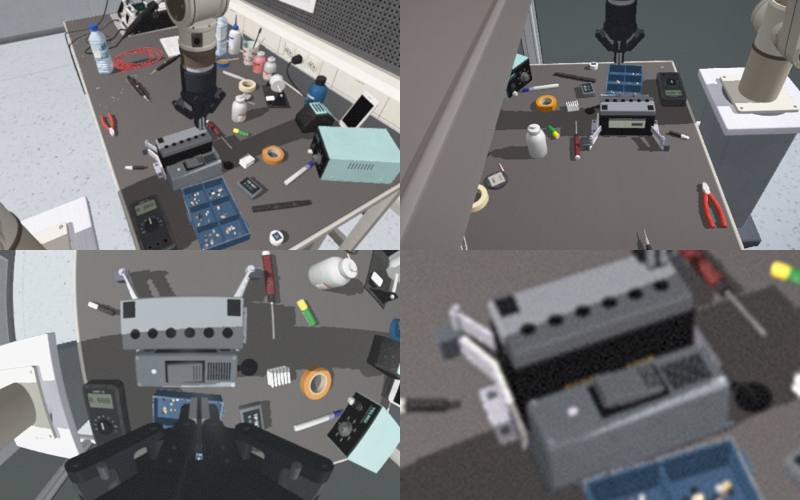

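The rocker tilt went from +0.23 to -0.22 rad, so it is fully on. The pack top sits at dock (2.4, -0.3) mm and is square, and the robot is clear of everything. Handing in.

```bash
python3 -c "
from workcell import job_done
print(job_done())"
```

```text
the job is handed in; nothing more can be done
None
```

The pack is docked and the charger is switched on. I handed the job in at about 13 s of the 54 s allowed; the hand-in gives no verdict, so the results below are my own measurements.

I pushed the pack with two spread fingertips about 22 mm above the bench. The tool was tilted 33° to keep the gripper's body off the pack. I turned the pack square on the way in and pushed until it met the end stop, where the force rose from about 20 to 27 N with almost no motion. I then backed off, closed the gripper and pressed the raised half of the rocker down to its stop, at about 16 N.

What the last checks showed:
- **Pack position:** its centre is at about x = +2.4 mm, y = -0.3 mm in the dock. It is square and its top is at 94 mm, so it stands upright.
- **Catches:** after the push both lay inward behind the label face, within about 0.01 rad of fully sprung in.
- **Rocker:** it turned by about 0.44 rad, which is fully on.
- **Robot:** the hand was lifted well clear of everything, with no force at the wrist.
- **Bystanders:** by eye in the pictures they are where they started; I did not measure them.
- **Contacts:** I did not measure the carriage directly. With the pack at its stop it should be pressed in well over 3 mm.

The scene and side cameras disagreed by about 5 mm in world y, so I used their average. The wrist camera agreed with that average to about 1 mm.

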